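# Clamp a jam jar in a vise with a fold-away crank

### The arm

A 6-joint arm with a two-finger parallel gripper is mounted at the origin on a cart in front of the work surface, level with it; the furniture and walls round the work are solid. World frame = base frame: x ahead of the robot, y to its left, z up, the work surface at z = 0. Lengths are in mm, angles in rad, forces in N, time in s.
With the tool pointing down it reaches from about 400 to 925 mm from the base axis. Payload 12.5 kg.
Tool frame: the origin (TCP) lies midway between the tips of the shut fingers; the grasp point (between the pads) lies 19 mm behind it; z points along the fingers, y is the line along which they close (so a half turn about z gives the same grasp; the last joint's range is limited). The gripper opens to 95 mm and grips with 3 to 60 N. Pads are 20 mm wide; open, the fingers measure 119 mm over their backs; the gripper's body (75 mm by 180 mm) begins 59 mm behind the grasp point.
Start: joints at [-1.424, 0.491, 1.559, -0, 1.092, -0.106], TCP at [156.345, -605.147, 214.661] pointing down, gripper open.
Joint ranges: [-3.1, 3.1], [-0.84, 2.19], [0.05, 2.79], [-1.13, 4.28], [0.06, 2.93], [-2.69, 2.69]. Speed limits (rad/s): [2.22, 2.22, 2.79, 3.14, 3.14, 3.14].

### API

Orientations are given as [roll, pitch, yaw] about the fixed x, y, z axes, in that order (R = Rz(yaw) Ry(pitch) Rx(roll)).
In Python, from cell import state, viewer, env, models gives the robot as it stands. The module is installed in compiled form; this text tells all that it offers.
- The arm moves only by the tool arm_command, never from a script. Its argument "rows" is a list of rows, each a list of 2 entries, a list of its own where there are three numbers: the shift along the tool's x, y, z normalised to -1 to 1, where 1 is 0.25 m, then the turn about the tool's z normalised to -1 to 1, where 1 is pi rad. A call has exactly 5 rows; each row shifts and turns the commanded pose from where the row before left it, along the tool's axes as they then stand; what a row does not reach is not made up. A row lasts 1/10 s, in which the tool goes at most 50 mm and 8.59 degrees, less where a joint would pass 70% of its speed; a pose out of reach is approached as far as the arm can. A call with a number of a shift or a turn outside -1 to 1 is refused whole. A call with a gripper value outside its range is refused whole. "claw" is the opening, from 0 (shut) to 1 (fully open), set as the call begins (left out, the last holds). The fingers move at their own pace and stop on an object; the grip force is fixed at half the most. Time passes only in rows, so rows that do not move let the fingers close, or fill a call up. It gives the time, the measured TCP pose, the force, the opening and the grip force at its end, in the units of the state.
- state(): the state, without advancing time (a new reading comes with each control period).
- viewer.read_camera(name): name is "scene" or "top"; returns (picture, depth): 400x640x3 uint8, red, green, blue; 400x640 float32, mm along the optical axis (not along the pixel's ray), 0 where there is no reading.
- viewer.get_calibration(name): a dict with "camera_matrix" (3x3 intrinsics, pixels), "dist_coeffs" ([k1, k2, p1, p2, k3] as OpenCV has them; the pictures are not rectified), "world_to_cam" (4x4, takes a point from world to camera coordinates). Camera axes: x right, y up, looking along -z (the intrinsics and any distortion apply to the point x, -y, -z); pixel columns grow to the right and rows downward; lengths in mm; the calibration is good to about 2 mm. A picture is of the moment at which its call begins. get_calibration takes no time and is no camera call.
- env.job_done(): hands the job in; it is judged then, once.
Trained networks look in the newest picture that a camera, given by its name, has taken for a name from the list of things; names that differ only in an ending like _2 or _b are one class to them, and where a whole thing is asked for, a point or a joint stands for the part that bears it (a point fixed in the world has none). Each returns a list of dicts, best first, with "confidence" (0 to 1); they miss things now and then, are a little off and sometimes report something else, mostly with a low value. They report only what shows in the picture. A call takes as long as a camera call. They do not tell look-alikes from the thing itself.
- models.search_frame(camera, label): "position" ([x, y, z] in mm, in world coordinates, good to about 4 mm: the middle of the surface that is visible of it).
- models.mark_of(camera, label): "position" ([x, y, z] in mm, in world coordinates, good to about 4 mm: a listed point, or the origin of a listed thing).
The state is a dict: "t": time; "joints": joint angles; "qvel": joint speeds; "tau": joint torques, N m; "eef_pos": TCP position; "tcp_rot": TCP orientation; "ft_force": force on the tool from outside, world axes, zero at the start; "moment": the same for the moment, N m; "opening": opening from 0.0 (shut) to 1.0 (fully open); "grip_force": force on a finger pad.
Only numpy, scipy, OpenCV 4.12 (cv2) and the standard library are available. Lean on these libraries where they do the work, as an engineer would, in place of code of your own. Each camera call takes 0.05 s, during which the arm holds its last target. There are 200 camera calls.

### The job

Clamp the jam jar in the jar vise: swing the folded handle of the crank up until it stands upright, crank clockwise (seen from above) until the sprung jaw holds the jar firmly against the V-shaped jaw without squeezing the glass too hard (about 30 N of squeeze is right), then fold the handle back down flat onto the crank arm. Do not turn the crank before the handle is up, keep the jar upright, and leave the candle, the clothes peg and the bottle cap beside the vise where they are.

Things in the scene. Friction and masses are not known exactly. Their poses are not given: they have to be found in the camera images.
- vise: jar vise fixed to the worktop: base plate 104 x 262 x 12 mm, white gear housing 96 x 92 mm, top 68 mm up, crank on it. Origin on the worktop under the vertical crank axis; y runs along the bed: housing to y=42 mm, sliding jaw with rubber pad, jar, fixed V-jaw. The V-jaw's place along the bed varies by 10 mm and is not told: the jar is first held at a crank angle between about 3.5 and 6 rad.
- crank_axis (a point): point on the vertical crank axis, 110 mm above the worktop, level with the handle's hinge
- handle_hinge (a point): middle of the handle's hinge pin, on the outer end of the crank arm, 58 mm from the crank axis, 110 mm above the worktop. The pin is level and square to the arm. The arm is a steel bar 12 mm wide, top at 99 mm, 91 mm underneath; below it is only the shaft, 15 mm thick, on a round boss 52 mm wide that ends at 80 mm
- handle_grip (a point): centre of the round black knob (ball, 20 mm in diameter) at the free end of the handle, 46 mm from its hinge, good to pinch; it spins freely with its 11 mm thick sleeve about the handle's own axis. Folded, the handle lies level above the arm, from the hinge towards the crank axis (knob centre 12 mm from that axis, 110 mm up); out, it stands upright over its hinge, knob centre at 156 mm
- handle (a joint): fold angle of the handle, rad: 0 folded flat along the arm (its stop), 1.571 upright (its stop). It stays where it is left; takes about 1 N at the knob to swing. A pinched knob slips a few mm across the finger pads as it turns between them, so take it anew halfway
- crank (a joint): crank angle, rad, grows clockwise seen from above; at 0 the arm points along the vise's -x; stops at 8.3; stays where left. Moves the jaw 6 mm per rad. Free, it drags with about 6 N at the knob when turning, 3 to 5 N when halted; each 10 N of squeeze on the jar adds about 1 N, so the right clamp is felt as 2 to 3 N over the free drag. Once held, each further 0.1 rad squeezes 4 to 5 N harder
- jaw_pad: black rubber pad, 70 x 8 x 30 mm, on the sliding jaw, its centre 45 mm above the worktop; origin under its centre at worktop level, 4 mm behind its face (the face is 70 mm from the vise's origin at crank angle 0). Sprung: gives 1 mm per 8 N, 10 mm at most
- jam_jar: glass jam jar with a lid, rounded square, 62 mm wide, 72 mm over its corners, 85 mm tall, loose (0.28 kg) on the vise's base plate between the jaws, faces about square to the bed; origin at the centre of its underside, z up
- tea_light: small candle in a metal cup, 38 mm in diameter, 15 mm tall, beside the vise; to be left alone; origin at the centre of its underside
- peg_a: wooden clothes peg, 72 mm long, lying beside the vise; to be left alone; origin at the centre of its underside
- bottle_cap: plastic bottle cap, 30 mm in diameter, beside the vise; to be left alone; origin at the centre of its underside
Not all that is in view belongs to the job. Leave any purple or turquoise look-alike of the jam_jar alone.

How it is judged (in metres and radians):
On the way, in this order (a step that is already met when the one before it is completed fails the run):
1. the handle stands upright (fold angle over 1.35 rad) and its hinge has not moved more than 15 mm (value of joint handle above 1.35 rad and distance of handle_hinge from where it was at the start of the episode below 0.015 m), for 0.2 s.
2. with the handle out (over 1.2 rad) the jar is squeezed with more than 15 N (value of joint handle above 1.2 rad and contact force between jaw_pad and jam_jar above 15 N), for 0.3 s.
At the end, for the whole second after the job is handed in: The handle is folded flat on the arm (within 0.15 rad), and the jar stands upright (within 0.1 rad) and still on the base plate, held between pad and V-jaw with 15 to 50 N (value of joint handle below 0.15 rad and contact force between jaw_pad and jam_jar between 15 and 50 N and angle between jam_jar's own z axis and vertical below 0.1 rad and height (world z) of jam_jar below 0.018 m and linear speed of jam_jar below 0.02 m/s); the robot touches nothing.
It fails at once if the jar is squeezed with more than 50 N (contact force between jaw_pad and jam_jar above 50 N).
It fails at once if the jar tips by more than 0.25 rad (angle between jam_jar's own z axis and vertical above 0.25 rad).
It fails at once if the candle, the peg or the bottle cap is moved by more than 25 mm (distance of any of tea_light, peg_a, bottle_cap from where it was at the start of the episode above 0.025 m).
It also fails if it takes over 72 s, if anything falls off the work surface, if the arm or the gripper's body presses on something with over 40 N, if the wrist force passes 120 N, or if a joint passes its speed limit or range.

## Working session

There is one attempt and no reset: what is moved stays moved. The work goes in short steps, Python scripts to look and compute and a tool call to move; the robot and the scene stay as the last step left them, time stands still between calls to the robot, and variables do not carry over. Pictures are saved under pics/ and viewed, at most 10 in all, crops included, and the job is handed in when it is done.

Besides the shell and the picture viewer there is one more tool, called after ">>>" by a JSON object that holds its "op" and its "data", one argument or row to a line. arm_command: Moves the arm, as the interface text tells. Scaled input: -1 to 1 covers 0.25 m each way for a shift and pi rad each way for a turn. Its arguments: {"type":"object","properties":{"rows":{"type":"array","items":{"type":"array"}},"claw":{"type":"number"}},"required":["rows"]}

```bash
mkdir -p pics
cat > h.py <<'E'
import numpy as np, cv2
from cell import state, viewer, env, models
def snap(c,f):
    p,d=viewer.read_camera(c); cv2.imwrite('pics/'+f,p[...,::-1]); return p,d
def proj(c,P):
    k=viewer.get_calibration(c); W=np.array(k['world_to_cam']); q=W[:3,:3]@np.array(P,float)+W[:3,3]
    q=q*[1,-1,-1]
    return cv2.projectPoints(q.reshape(1,1,3),np.zeros(3),np.zeros(3),np.array(k['camera_matrix']),np.array(k['dist_coeffs']))[0].ravel()
def unproj(c,u,v,z):
    k=viewer.get_calibration(c); W=np.array(k['world_to_cam'])
    n=cv2.undistortPoints(np.array([[[u,v]]],float),np.array(k['camera_matrix']),np.array(k['dist_coeffs'])).ravel()
    q=np.array([n[0],-n[1],-1])*z
    return W[:3,:3].T@(q-W[:3,3])
E
python3 - <<'E'
from h import *
print(state())
a,da=snap('scene','s1.png'); b,db=snap('top','t1.png')
for c in('scene','top'):
    k=viewer.get_calibration(c);W=np.array(k['world_to_cam']);print(c,-W[:3,:3].T@W[:3,3],np.array(k['camera_matrix'])[0,0])
    for l in('vise','crank_axis','handle_hinge','handle_grip','jaw_pad','jam_jar','tea_light','peg_a','bottle_cap'):
        for r in models.mark_of(c,l)[:3]: print(l,np.round(r['position'],1),round(r['confidence'],2),np.round(proj(c,r['position'])))
cv2.imwrite('pics/both1.png',cv2.resize(np.vstack([a,b])[...,::-1],(480,600)))
E
```

```text
{'t': 0.0, 'joints': array([-1.42362510e+00,  4.91540019e-01,  1.55944924e+00, -1.11039464e-06,
        1.09166949e+00, -1.05569837e-01]), 'qvel': array([-8.24402073e-05, -4.55802406e-04, -1.84946435e-04, -2.96305610e-04,
        8.31127861e-04, -2.53504584e-03]), 'tau': array([-3.83195729e-03, -6.12653518e+01, -2.58182091e+01,  6.91726618e-02,
        4.82538552e-02, -1.05310380e-04]), 'eef_pos': array([ 156.29197978, -604.89900002,  214.07395145]), 'tcp_rot': array([-3.14053239e+00, -1.11359490e-04,  2.52741514e-01]), 'ft_force': array([-0.6454642 , -0.7561875 , -0.18505539]), 'moment': array([ 0.03204652, -0.02673567,  0.08939333]), 'grip_force': 0.0, 'opening': 1.0023341921124729}
scene [109.10470983 334.46039522 639.90934049] 413.3668392087471
vise [ 5.219e+02 -3.144e+02  5.000e-01] 0.73 [343. 212.]
crank_axis [ 520.1 -318.2  113.2] 0.61 [347. 173.]
handle_grip [ 519.6 -303.1  112. ] 0.41 [343. 176.]
jaw_pad [ 522.4 -316.2  110.7] 0.64 [345. 174.]
jaw_pad [ 5.376e+02 -2.433e+02  2.000e-01] 0.42 [320. 225.]
jam_jar [ 394.5 -129.9   -5.5] 0.92 [344. 286.]
jam_jar [ 537.3 -196.6   
[... 304 characters left out ...]
 932.44884267] 476.3522599982343
vise [ 634.4 -285.7    0.8] 0.68 [362. 118.]
vise [ 524.8 -311.3    0.9] 0.67 [376. 174.]
crank_axis [ 523.6 -310.2  107.3] 0.79 [383. 170.]
handle_hinge [ 502.4 -256.8  108. ] 0.92 [352. 183.]
handle_hinge [ 535.6 -194.2    7.4] 0.2 [316. 169.]
handle_grip [ 514.7 -299.3  115.7] 0.73 [377. 175.]
jaw_pad [ 5.351e+02 -2.427e+02 -1.000e-01] 0.67 [341. 169.]
jam_jar [ 394.2 -125.5    2.1] 0.9 [282. 242.]
jam_jar [ 537.7 -195.2   11.7] 0.72 [316. 168.]
jam_jar [504.4 -36.4   3.4] 0.6 [235. 186.]
tea_light [ 450.7 -207.3   -1.7] 0.55 [323. 212.]
peg_a [ 6.362e+02 -2.870e+02  4.000e-01] 0.63 [362. 118.]
bottle_cap [ 4.381e+02 -2.736e+02  2.000e-01] 0.69 [357. 218.]
```

Run:
```python
import cv2,numpy as np
b=cv2.imread('pics/t1.png');s=cv2.imread('pics/s1.png')
cv2.imwrite('pics/c1.png',np.hstack([cv2.resize(b[100:250,270:420],(400,400),interpolation=cv2.INTER_CUBIC),cv2.resize(s[150:270,280:400],(400,400),interpolation=cv2.INTER_CUBIC)]))
```

```text
(no output)
```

View pics/both1.png

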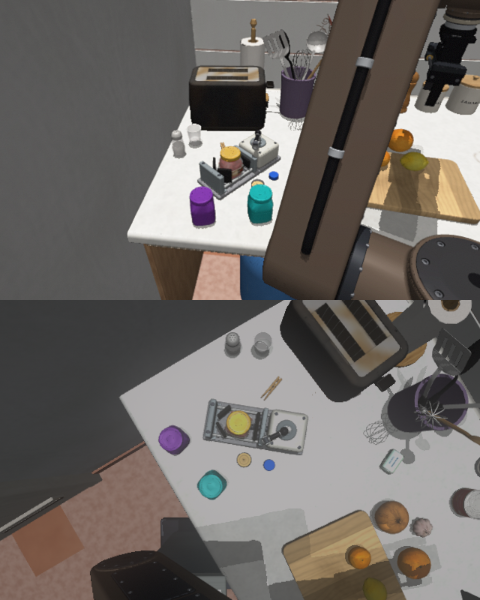

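View pics/c1.png

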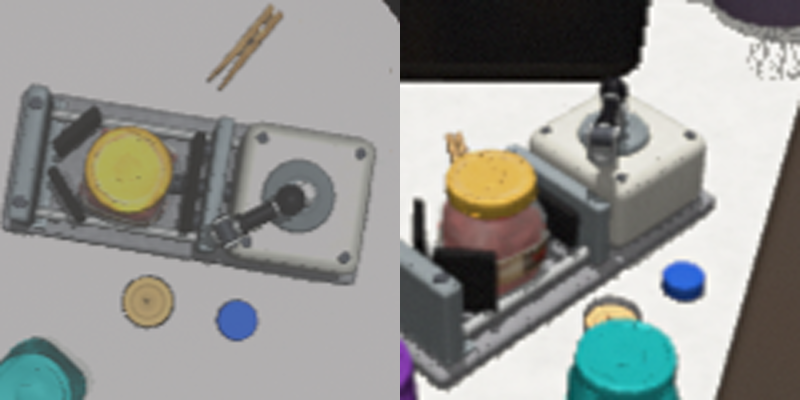

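The true jar is the clear one with the yellow lid in the vise (top 316,168); its look-alikes are purple (235,186) and turquoise (282,242). The black knob is at top (379,175) and the hinge at (351,187). I'll refine the axis, hinge and knob from depth and repeated marks.

Run:
```python
from h import *
for c in('top','scene'):
    acc={}
    for i in range(4):
        p,d=viewer.read_camera(c)
        for l in('crank_axis','handle_hinge','handle_grip'):
            for r in models.mark_of(c,l)[:1]: acc.setdefault(l,[]).append(r['position'])
    for l in acc: print(c,l,np.round(np.median(acc[l],0),1),len(acc[l]))
    a=proj(c,[515,-290,110]).astype(int)
    P=np.array([np.r_[unproj(c,u,v,d[v,u]),u,v,p[v,u]] for v in range(a[1]-45,a[1]+45) for u in range(a[0]-55,a[0]+55) if d[v,u]>0])
    S=P[np.hypot(P[:,0]-515,P[:,1]+285)<75]
    H=S[(S[:,2]>102)&(S[:,2]<135)]
    K=H[(np.hypot(H[:,0]-519,H[:,1]+300)<18)&(H[:,5:].max(1)<90)]
    print(c,'high',len(H),H[:,:3].min(0),H[:,:3].max(0)); print('knob',len(K),K.mean(0)[:5].round(1),K[:,:3].min(0).round(),K[:,:3].max(0).round())
    if len(K)>10:
        from scipy.optimize import least_squares
        f=least_squares(lambda q:np.linalg.norm(K[:,:3]-q,axis=1)-10,[519,-300,110],loss='soft_l1');print('sphere',f.x.round(1),np.abs(f.fun).mean().round(2))
    w=np.linalg.eigh(np.cov(H[:,:2].T)); print('dir',w[1][:,1],H[:,:2].mean(0))
    T=P[(np.abs(P[:,2]-68)<4)&(P[:,5:].min(1)>110)]
    if c=='top':
        print('housing rect',len(T),cv2.minAreaRect(T[:,:2].astype(np.float32)), T[:,2].mean())
```

```text
top crank_axis [ 523.8 -312.   107.4] 4
top handle_hinge [ 500.5 -258.3  109. ] 4
top handle_grip [ 515.  -301.4  114.9] 4Traceback (most recent call last):
  File "<stdin>", line 10, in <module>
  File "h.py", line 10, in unproj
    k=viewer.get_calibration(c); W=np.array(k['world_to_cam'])
ValueError: time passes only in moves, steps and waits
```

```bash
sed -i 's/viewer.get_calibration(c)/cal(c)/; 3i import functools\ncal=functools.lru_cache(None)(lambda c: viewer.get_calibration(c))' h.py
python3 - <<'E'
from h import *
from scipy.optimize import least_squares
for c in('top','scene'):
    acc={}
    p,d=viewer.read_camera(c)
    if c=='scene':
      for i in range(3):
        p,d=viewer.read_camera(c)
        for l in('crank_axis','handle_hinge','handle_grip'):
            for r in models.mark_of(c,l)[:1]: acc.setdefault(l,[]).append(r['position'])
    for l in acc: print(c,l,np.round(np.median(acc[l],0),1),len(acc[l]))
    a=proj(c,[515,-290,110]).astype(int)
    P=np.array([np.r_[unproj(c,u,v,d[v,u]),u,v,p[v,u]] for v in range(a[1]-45,a[1]+45) for u in range(a[0]-55,a[0]+55) if d[v,u]>0])
    S=P[np.hypot(P[:,0]-515,P[:,1]+285)<75]
    H=S[(S[:,2]>102)&(S[:,2]<135)]
    K=H[(np.hypot(H[:,0]-519,H[:,1]+300)<18)&(H[:,5:].max(1)<90)]
    print(c,'high',len(H),H[:,:3].min(0),H[:,:3].max(0))
    if len(K)>10:
        print('knob',len(K),K.mean(0)[:5].round(1),K[:,:3].min(0).round(),K[:,:3].max(0).round())
        f=least_squares(lambda q:np.linalg.norm(K[:,:3]-q,axis=1)-10,[519,-300,110],loss='soft_l1');print('sphere',f.x.round(1),np.abs(f.fun).mean().round(2))
    w=np.linalg.eigh(np.cov(H[:,:2].T)); print('dir',w[1][:,1],H[:,:2].mean(0))
    T=P[(np.abs(P[:,2]-68)<4)&(P[:,5:].min(1)>110)]
    if c=='top' and len(T): print('housing rect',len(T),cv2.minAreaRect(T[:,:2].astype(np.float32)), T[:,2].mean())
print(state()['t'])
E
```

```text
top high 313 [ 485.89765293 -309.43626535  105.76331493] [ 524.97652975 -251.19857398  126.21665535]
knob 121 [ 514.6 -298.6  120.1  376.9  174.9] [ 506. -309.  113.] [ 525. -284.  126.]
sphere [ 515.6 -300.   114. ] 1.48
dir [-0.43605742  0.89991884] [ 505.93848024 -280.54874247]
housing rect 1649 ((525.5908813476562, -289.0845031738281), (143.45001220703125, 91.67352294921875), 79.81124114990234) 67.4416492401902
scene crank_axis [ 522.9 -315.4  112.9] 3
scene handle_hinge [ 500.4 -260.   109.4] 3
scene handle_grip [ 517.3 -304.4  110. ] 3
scene high 165 [ 485.13616125 -306.67189335  102.59861927] [ 523.87090346 -251.18807266  123.90389752]
knob 49 [ 513.3 -295.3  118.2  343.5  176.8] [ 506. -303.  111.] [ 523. -285.  124.]
sphere [ 515.5 -298.7  111.9] 1.75
dir [-0.42045866  0.9073117 ] [ 503.55773903 -275.77574105]
2.5
```

```bash
cat >> h.py <<'E'
def rows(wps,s=None):
    "waypoints (x,y,z,yaw) -> rows, 5 per call"
    if s is None:
        s=state(); s=np.r_[s['eef_pos'],s['tcp_rot'][2]]
    s=np.array(s,float); out=[]
    for w in wps:
        w=np.array(w,float); y=s[3]; d=w[:3]-s[:3]
        t=np.array([np.cos(y)*d[0]+np.sin(y)*d[1], np.sin(y)*d[0]-np.cos(y)*d[1], -d[2]])/250
        out.append([[round(float(v),4) for v in t],round(float(-(w[3]-y)/np.pi),4)]); s=w
    for i in range(0,len(out),5): print(out[i:i+5])
def line(a,b,n): return [np.array(a)+(np.array(b)-a)*(i+1)/n for i in range(n)]
E
python3 - <<'E'
from h import *
s=state(); a=np.r_[s['eef_pos'],s['tcp_rot'][2]]
rows(line(a,[517,-301,200,1.981],15))
p,d=viewer.read_camera('top')
# tall stuff near crank circle
Q=np.array([unproj('top',u,v,d[v,u]) for v in range(60,260,3) for u in range(330,560,3) if d[v,u]>0])
r=np.hypot(Q[:,0]-523,Q[:,1]+312)
m=(Q[:,2]>130)&(r<260)
for q,rr in sorted(zip(Q[m],r[m]),key=lambda t:t[1])[:60:6]: print(q.round(),round(rr))
print(Q[m][:,2].max())
E
```

```text
[[[0.1134, -0.0545, 0.0039], -0.0367], [[0.1189, -0.0411, 0.0039], -0.0367], [[0.1229, -0.0271, 0.0039], -0.0367], [[0.1252, -0.0128, 0.0039], -0.0367], [[0.1258, 0.0016, 0.0039], -0.0367]]
[[[0.1248, 0.0161, 0.0039], -0.0367], [[0.1221, 0.0303, 0.0039], -0.0367], [[0.1178, 0.0442, 0.0039], -0.0367], [[0.112, 0.0574, 0.0039], -0.0367], [[0.1046, 0.0699, 0.0039], -0.0367]]
[[[0.0959, 0.0815, 0.0039], -0.0367], [[0.0859, 0.0919, 0.0039], -0.0367], [[0.0747, 0.1012, 0.0039], -0.0367], [[0.0626, 0.1091, 0.0039], -0.0367], [[0.0496, 0.1156, 0.0039], -0.0367]]
[ 605. -433.  133.] 147
[ 604. -437.  138.] 149
[ 623. -424.  149.] 150
[ 613. -433.  169.] 151
[ 636. -413.  136.] 151
[ 605. -440.  162.] 152
[ 623. -427.  172.] 152
[ 616. -434.  182.] 153
[ 619. -432.  187.] 154
[ 599. -446.  139.] 154
241.7358401357271
```

>>> {"op": "arm_command", "data": {
  "rows": [
    [[0.113,-0.054,0.004],-0.0367],
    [[0.119,-0.041,0.004],-0.0367],
    [[0.123,-0.027,0.004],-0.0367],
    [[0.125,-0.013,0.004],-0.0367],
    [[0.126,0.002,0.004],-0.0367]
  ],
  "claw": 0.5
}}

```text
t: 3.05
eef_pos: [277.4, -503.1, 209.7]
tcp_rot: [3.141, 0.0, 0.834]
ft_force: [-0.2, -0.3, 0.5]
opening: 0.636
grip_force: 0.0
```

>>> {"op": "arm_command", "data": {
  "rows": [
    [[0.125,0.016,0.004],-0.0367],
    [[0.122,0.03,0.004],-0.0367],
    [[0.118,0.044,0.004],-0.0367],
    [[0.112,0.057,0.004],-0.0367],
    [[0.105,0.07,0.004],-0.0367]
  ]
}}

```text
t: 3.55
eef_pos: [397.6, -401.3, 204.7]
tcp_rot: [3.141, 0.0, 1.41]
ft_force: [0.7, -0.1, -0.2]
opening: 0.501
grip_force: 0.0
```

>>> {"op": "arm_command", "data": {
  "rows": [
    [[0.096,0.082,0.004],-0.0367],
    [[0.086,0.092,0.004],-0.0367],
    [[0.075,0.101,0.004],-0.0367],
    [[0.063,0.109,0.004],-0.0367],
    [[0.05,0.116,0.004],-0.0367]
  ]
}}

```text
t: 4.05
eef_pos: [517.8, -299.4, 199.7]
tcp_rot: [3.142, 0.0, 1.987]
ft_force: [-0.0, -1.3, 0.4]
opening: 0.5
grip_force: 0.0
```

>>> {"op": "arm_command", "data": {
  "rows": [
    [[-0.004,-0.003,0.1],0],
    [[0,0,0.1],0],
    [[0,0,0.1],0],
    [[0,0,0.1],0],
    [[0,0,0.0],0]
  ]
}}

```text
t: 4.55
eef_pos: [515.5, -300.8, 96.9]
tcp_rot: [-3.139, -0.004, 1.982]
ft_force: [-0.4, 0.2, -0.1]
opening: 0.501
grip_force: 0.0
```

Run:
```python
from h import *
s=state();print(s['eef_pos'],s['ft_force'])
b,d=snap('top','t2.png');a,d=snap('scene','s2.png')
u,v=proj('top',[517,-300,110]).astype(int);x,y=proj('scene',[517,-300,110]).astype(int);print(u,v,x,y)
cv2.imwrite('pics/c2.png',np.hstack([cv2.resize(q[...,::-1],(400,400),interpolation=cv2.INTER_CUBIC) for q in(b[v-40:v+40,u-40:u+40],a[y-40:y+40,x-40:x+40])]))
```

```text
[ 515.47066772 -300.77100676   96.94104494] [-0.37878439  0.21609461 -0.05406214]
376 173 343 178
```

View pics/c2.png

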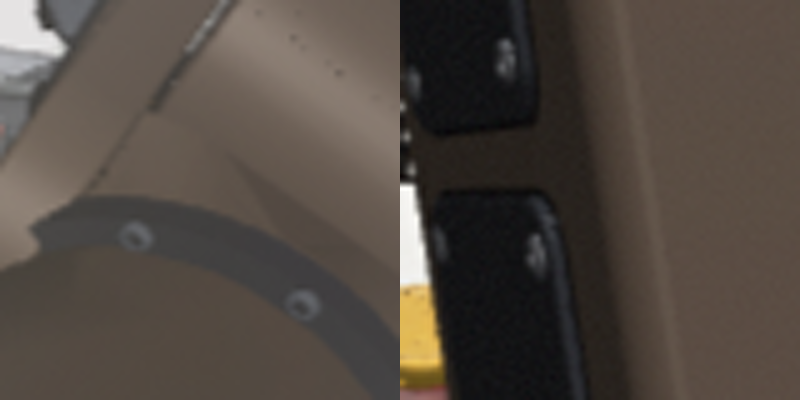

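>>> {"op": "arm_command", "data": {
  "rows": [
    [[0,0,0.01],0],
    [[0,0,0],0],
    [[0,0,0],0],
    [[0,0,0],0],
    [[0,0,0],0]
  ],
  "claw": 0.3
}}

```text
t: 5.15
eef_pos: [516.7, -301.7, 97.5]
tcp_rot: [3.141, 0.001, 1.982]
ft_force: [0.8, -0.5, -0.3]
opening: 0.301
grip_force: 0.0
```

>>> {"op": "arm_command", "data": {
  "rows": [
    [[0,0,0],0],
    [[0,0,0],0],
    [[0,0,0],0],
    [[0,0,0],0],
    [[0,0,0],0]
  ],
  "claw": 0.26
}}

```text
t: 5.65
eef_pos: [516.6, -301.6, 97.1]
tcp_rot: [-3.142, 0.0, 1.982]
ft_force: [0.5, 0.3, -0.3]
opening: 0.262
grip_force: 0.0
```

>>> {"op": "arm_command", "data": {
  "rows": [
    [[0,0,0],0],
    [[0,0,0],0],
    [[0,0,0],0],
    [[0,0,0],0],
    [[0,0,0],0]
  ],
  "claw": 0.23
}}

```text
t: 6.15
eef_pos: [516.6, -301.6, 97.1]
tcp_rot: [-3.142, 0.0, 1.982]
ft_force: [0.1, -0.4, 0.3]
opening: 0.233
grip_force: 0.0
```

Within ±1 mm; close on it.

>>> {"op": "arm_command", "data": {
  "rows": [
    [[0,0,0],0],
    [[0,0,0],0],
    [[0,0,0],0],
    [[0,0,0],0],
    [[0,0,0],0]
  ],
  "claw": 0.1
}}

```text
t: 6.65
eef_pos: [516.8, -301.6, 97.2]
tcp_rot: [3.141, 0.0, 1.982]
ft_force: [3.5, 1.1, 0.5]
opening: 0.196
grip_force: 30.0
```

>>> {"op": "arm_command", "data": {
  "rows": [
    [[0.0023,0,-0.0293],0],
    [[0.007,0,-0.0286],0],
    [[0.0115,0,-0.0271],0],
    [[0.0156,0,-0.0249],0],
    [[0.0194,0,-0.0221],0]
  ]
}}

```text
t: 7.15
eef_pos: [510.7, -288.6, 130.8]
tcp_rot: [-3.141, 0.0, 1.982]
ft_force: [1.2, -0.0, -4.1]
opening: 0.195
grip_force: 30.0
```

>>> {"op": "arm_command", "data": {
  "rows": [
    [[0,0,0],0],
    [[0,0,0],0],
    [[0,0,0],0],
    [[0,0,0],0],
    [[0,0,0],0]
  ]
}}

```text
t: 7.65
eef_pos: [511.1, -289.2, 130.2]
tcp_rot: [3.142, 0.001, 1.982]
ft_force: [0.9, -0.4, 1.7]
opening: 0.2
grip_force: 30.0
```

>>> {"op": "arm_command", "data": {
  "rows": [
    [[0,0,0],0],
    [[0,0,0],0],
    [[0,0,0.02],0],
    [[0,0,0],0],
    [[0,0,0],0]
  ],
  "claw": 0.27
}}

```text
t: 8.15
eef_pos: [510.9, -288.7, 124.8]
tcp_rot: [-3.141, -0.001, 1.982]
ft_force: [0.0, 0.2, 0.0]
opening: 0.271
grip_force: 0.0
```

>>> {"op": "arm_command", "data": {
  "rows": [
    [[0,0,0],0],
    [[0,0,0],0],
    [[0,0,0],0],
    [[0,0,0],0],
    [[0,0,0],0]
  ],
  "claw": 0.1
}}

```text
t: 8.65
eef_pos: [511.0, -288.8, 125.2]
tcp_rot: [3.142, 0.0, 1.982]
ft_force: [-0.0, 0.0, 0.2]
opening: 0.192
grip_force: 30.0
```

>>> {"op": "arm_command", "data": {
  "rows": [
    [[0.0212,0,-0.0177],0],
    [[0.0236,0,-0.0143],0],
    [[0.0272,0,-0.0112],0],
    [[0.0268,0,-0.0064],0],
    [[0.028,0,-0.0024],0]
  ]
}}

```text
t: 9.15
eef_pos: [497.9, -259.6, 138.8]
tcp_rot: [-3.141, 0.001, 1.983]
ft_force: [-3.0, -5.8, 1.9]
opening: 0.194
grip_force: 30.0
```

>>> {"op": "arm_command", "data": {
  "rows": [
    [[0,0,0],0],
    [[0,0,0],0],
    [[0,0,0],0],
    [[0,0,0],0],
    [[0,0,0],0]
  ]
}}

```text
t: 9.65
eef_pos: [497.7, -259.3, 138.6]
tcp_rot: [-3.141, -0.0, 1.982]
ft_force: [-4.6, -2.5, 2.4]
opening: 0.191
grip_force: 30.0
```

>>> {"op": "arm_command", "data": {
  "rows": [
    [[0.008,0,0],0],
    [[0.004,0,0],0],
    [[0,0,0],0],
    [[0,0,0],0],
    [[0,0,0],0]
  ]
}}

```text
t: 10.15
eef_pos: [496.6, -256.9, 138.7]
tcp_rot: [-3.141, 0.001, 1.983]
ft_force: [-5.0, -4.1, 2.9]
opening: 0.194
grip_force: 30.0
```

Run:
```python
from h import *
s=state();print(s['eef_pos'],s['ft_force'])
b,d=snap('top','t3.png');a,d=snap('scene','s3.png')
for c in('top','scene'):
  for l in('handle_hinge','handle_grip','crank_axis'):
    for r in models.mark_of(c,l)[:2]: print(c,l,np.round(r['position'],1),round(r['confidence'],2))
x,y=proj('scene',[500,-260,140]).astype(int);u,v=proj('top',[500,-260,110]).astype(int)
cv2.imwrite('pics/c3.png',np.hstack([cv2.resize(q[...,::-1],(400,400),interpolation=cv2.INTER_CUBIC) for q in(b[v-50:v+50,u-50:u+50],a[y-50:y+50,x-50:x+50])]))
```

```text
[ 496.603727   -256.87865451  138.72745893] [-5.0177493  -4.14472179  2.92094866]
```

View pics/c3.png

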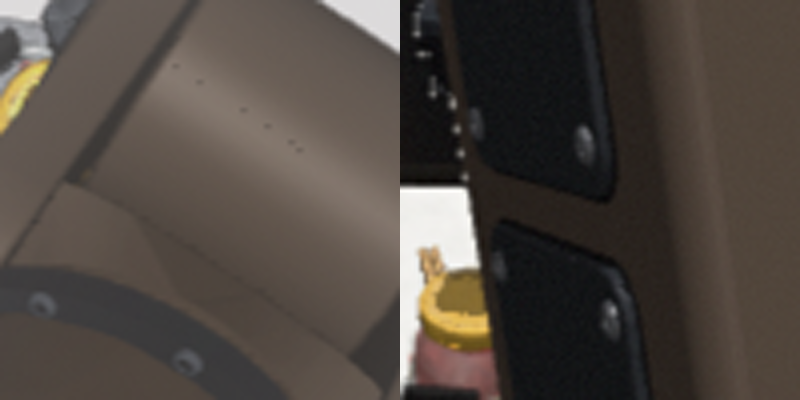

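>>> {"op": "arm_command", "data": {
  "rows": [
    [[0.008,0,0],0],
    [[0.008,0,0],0],
    [[0,0,0],0],
    [[0,0,0],0],
    [[0,0,0],0]
  ]
}}

```text
t: 11.05
eef_pos: [495.3, -253.7, 138.6]
tcp_rot: [-3.141, 0.002, 1.982]
ft_force: [-3.7, -7.6, 1.4]
opening: 0.19
grip_force: 30.0
```

>>> {"op": "arm_command", "data": {
  "rows": [
    [[0,0,0],0],
    [[0,0,0],0],
    [[-0.014,0,0.002],0],
    [[0,0,0],0],
    [[0,0,0],0]
  ],
  "claw": 0.28
}}

```text
t: 11.55
eef_pos: [497.0, -256.5, 137.6]
tcp_rot: [3.142, -0.0, 1.982]
ft_force: [-0.5, -0.4, -0.6]
opening: 0.282
grip_force: 0.0
```

>>> {"op": "arm_command", "data": {
  "rows": [
    [[0,0,0],0],
    [[0,0,0],0],
    [[0,0,0],0],
    [[0,0,0],0],
    [[0,0,0],0]
  ],
  "claw": 0.1
}}

```text
t: 12.05
eef_pos: [496.6, -256.6, 137.6]
tcp_rot: [-3.141, -0.0, 1.982]
ft_force: [-3.9, -1.8, 2.1]
opening: 0.197
grip_force: 30.0
```

```bash
cat >> h.py <<'E'
def circ(phi,r=58,c=(522.5,-312.5)): return np.array([c[0]+r*np.cos(phi),c[1]+r*np.sin(phi)])
def crank(phi0,phis,off=None,yaw=1.982,r=58):
    "rows along the crank circle, relative from phi0"
    p0=circ(phi0,r); rows([[*(circ(p,r)-p0),0,yaw] for p in phis],[0,0,0,yaw])
E
python3 - <<'E'
from h import *
p0=np.radians(114.5)
crank(p0,[p0-.11*(i+1) for i in range(20)])
print(state()['eef_pos'],state()['ft_force'])
E
```

```text
[[[-0.001, 0.0255, -0.0], -0.0], [[-0.0038, 0.0252, -0.0], -0.0], [[-0.0065, 0.0247, -0.0], -0.0], [[-0.0092, 0.0238, -0.0], -0.0], [[-0.0117, 0.0226, -0.0], -0.0]]
[[[-0.0142, 0.0212, -0.0], -0.0], [[-0.0164, 0.0195, -0.0], -0.0], [[-0.0184, 0.0176, -0.0], -0.0], [[-0.0203, 0.0155, -0.0], -0.0], [[-0.0218, 0.0132, -0.0], -0.0]]
[[[-0.0232, 0.0107, -0.0], -0.0], [[-0.0242, 0.0081, -0.0], -0.0], [[-0.0249, 0.0054, -0.0], -0.0], [[-0.0254, 0.0026, -0.0], -0.0], [[-0.0255, -0.0002, -0.0], -0.0]]
[[[-0.0253, -0.003, -0.0], -0.0], [[-0.0248, -0.0058, -0.0], -0.0], [[-0.0241, -0.0085, -0.0], -0.0], [[-0.023, -0.011, -0.0], -0.0], [[-0.0216, -0.0135, -0.0], -0.0]]
[ 496.64879577 -256.56915482  137.6370287 ] [-3.89216713 -1.83136839  2.062461  ]
```

>>> {"op": "arm_command", "data": {
  "rows": [
    [[-0.001,0.0255,0],0],
    [[-0.0038,0.0252,0],0],
    [[-0.0065,0.0247,0],0],
    [[-0.0092,0.0238,0],0],
    [[-0.0117,0.0226,0],0]
  ]
}}

```text
t: 12.55
eef_pos: [527.8, -251.5, 137.6]
tcp_rot: [-3.141, -0.001, 1.982]
ft_force: [-6.8, -0.2, 3.3]
opening: 0.192
grip_force: 30.0
```

>>> {"op": "arm_command", "data": {
  "rows": [
    [[-0.0142,0.0212,0],0],
    [[-0.0164,0.0195,0],0],
    [[-0.0184,0.0176,0],0],
    [[-0.0203,0.0155,0],0],
    [[-0.0218,0.0132,0],0]
  ]
}}

```text
t: 13.05
eef_pos: [556.8, -263.3, 137.6]
tcp_rot: [-3.141, -0.002, 1.982]
ft_force: [-7.4, 0.4, 3.9]
opening: 0.191
grip_force: 30.0
```

>>> {"op": "arm_command", "data": {
  "rows": [
    [[-0.025,0.0072,0],0],
    [[-0.026,0.0046,0],0],
    [[-0.0249,0.0054,0],0],
    [[-0.0254,0.0026,0],0],
    [[-0.0255,-0.0002,0],0]
  ]
}}

```text
t: 13.55
eef_pos: [575.0, -289.7, 137.6]
tcp_rot: [3.14, -0.002, 1.982]
ft_force: [0.3, 6.9, 2.3]
opening: 0.193
grip_force: 30.0
```

>>> {"op": "arm_command", "data": {
  "rows": [
    [[-0.0248,0,0],0],
    [[-0.0248,-0.0045,0],0],
    [[-0.0241,-0.0085,0],0],
    [[-0.023,-0.011,0],0],
    [[-0.0216,-0.0135,0],0]
  ]
}}

```text
t: 14.05
eef_pos: [578.1, -320.8, 137.6]
tcp_rot: [3.14, -0.001, 1.982]
ft_force: [-0.4, 6.2, 2.2]
opening: 0.19
grip_force: 30.0
```

```bash
cat >> h.py <<'E'
def force(phi):
    s=state(); f=s['ft_force'][:2]; print(s['t'],s['eef_pos'].round(1),'tan',round(-f@[np.sin(phi),-np.cos(phi)],1),'rad',round(f@[np.cos(phi),np.sin(phi)],1))
E
python3 - <<'E'
from h import *
p0=np.radians(114.5); force(p0-2.2)
crank(p0,[p0-2.2]); 
a=p0-2.2
crank(a,[a-.06*(i+1) for i in range(30)])
E
```

```text
14.05 [ 578.1 -320.8  137.6] tan 5.9 rad -1.7
[[[-0.3654, 0.1936, -0.0], -0.0]]
[[[-0.0111, -0.0083, -0.0], -0.0], [[-0.0106, -0.009, -0.0], -0.0], [[-0.0101, -0.0096, -0.0], -0.0], [[-0.0095, -0.0102, -0.0], -0.0], [[-0.0088, -0.0108, -0.0], -0.0]]
[[[-0.0082, -0.0113, -0.0], -0.0], [[-0.0075, -0.0117, -0.0], -0.0], [[-0.0068, -0.0122, -0.0], -0.0], [[-0.006, -0.0125, -0.0], -0.0], [[-0.0053, -0.0129, -0.0], -0.0]]
[[[-0.0045, -0.0132, -0.0], -0.0], [[-0.0037, -0.0134, -0.0], -0.0], [[-0.0029, -0.0136, -0.0], -0.0], [[-0.0021, -0.0138, -0.0], -0.0], [[-0.0012, -0.0139, -0.0], -0.0]]
[[[-0.0004, -0.0139, -0.0], -0.0], [[0.0004, -0.0139, -0.0], -0.0], [[0.0013, -0.0139, -0.0], -0.0], [[0.0021, -0.0138, -0.0], -0.0], [[0.0029, -0.0136, -0.0], -0.0]]
[[[0.0037, -0.0134, -0.0], -0.0], [[0.0045, -0.0132, -0.0], -0.0], [[0.0053, -0.0129, -0.0], -0.0], [[0.0061, -0.0125, -0.0], -0.0], [[0.0068, -0.0121, -0.0], -0.0]]
[[[0.0075, -0.0117, -0.0], -0.0], [[0.0082, -0.0112, -0.0], -0.0], [[0.0089, -0.0107, -0.0], -0.0], [[0.0095, -0.0102, -0.0], -0.0], [[0.0101, -0.0096, -0.0], -0.0]]
```

>>> {"op": "arm_command", "data": {
  "rows": [
    [[-0.0111,-0.0083,0],0],
    [[-0.0106,-0.009,0],0],
    [[-0.0101,-0.0096,0],0],
    [[-0.0095,-0.0102,0],0],
    [[-0.0088,-0.0108,0],0]
  ]
}}

```text
t: 14.55
eef_pos: [572.3, -336.9, 137.7]
tcp_rot: [3.14, -0.001, 1.982]
ft_force: [1.3, 7.0, 2.4]
opening: 0.191
grip_force: 30.0
```

Run:
```python
from h import *
force(np.radians(114.5)-2.5)
b,d=snap('top','t4.png');a,d=snap('scene','s4.png')
cv2.imwrite('pics/c4.png',np.hstack([cv2.resize(q[...,::-1],(400,400),interpolation=cv2.INTER_CUBIC) for q in(b[110:230,270:390],a[150:270,240:360])]))
```

```text
14.55 [ 572.3 -336.9  137.7] tan 6.8 rad -2.2
```

View pics/c4.png

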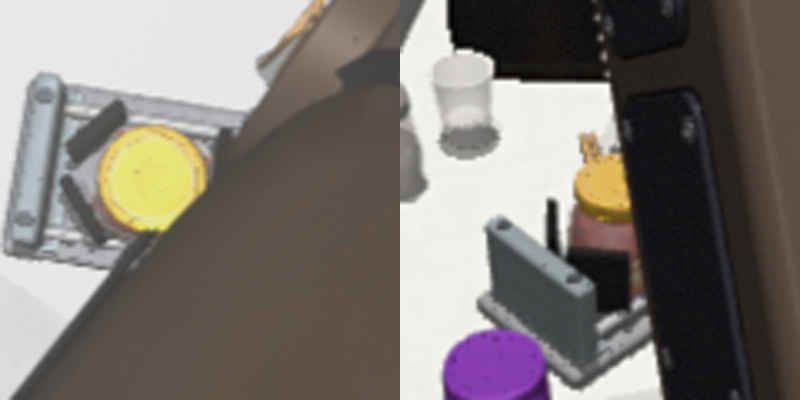

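The pad edge (crop 225,160) is near the jar, and a gap to the V pads remains. I'll continue in 0.3 rad calls.

>>> {"op": "arm_command", "data": {
  "rows": [
    [[-0.0082,-0.0113,0],0],
    [[-0.0075,-0.0117,0],0],
    [[-0.0068,-0.0122,0],0],
    [[-0.006,-0.0125,0],0],
    [[-0.0053,-0.0129,0],0]
  ]
}}

```text
t: 15.15
eef_pos: [562.1, -350.6, 137.7]
tcp_rot: [3.139, -0.001, 1.982]
ft_force: [4.3, 7.9, 0.3]
opening: 0.192
grip_force: 30.0
```

```bash
python3 -c "
from h import *
force(np.radians(114.5)-2.8)"
```

```text
15.15 [ 562.1 -350.6  137.7] tan 8.5 rad -2.7
```

Run:
```python
from h import *
for i in range(3): viewer.read_camera('top'); force(np.radians(114.5)-2.8)
a=np.radians(114.5)-2.8
crank(a,[a-.03*(i+1) for i in range(5)])
b,d=snap('top','t5.png')
cv2.imwrite('pics/c5.png',np.hstack([cv2.resize(q[110:230,270:390],(400,400),interpolation=cv2.INTER_CUBIC) for q in(cv2.imread('pics/t4.png'),b[...,::-1])]))
```

```text
15.2 [ 561.8 -350.9  137.7] tan 6.5 rad -2.0
15.25 [ 561.9 -350.8  137.7] tan 6.2 rad -2.3
15.3 [ 561.9 -350.8  137.7] tan 5.3 rad -2.3
[[[-0.0023, -0.0066, -0.0], -0.0], [[-0.0021, -0.0066, -0.0], -0.0], [[-0.0019, -0.0067, -0.0], -0.0], [[-0.0017, -0.0067, -0.0], -0.0], [[-0.0015, -0.0068, -0.0], -0.0]]
```

View pics/c5.png

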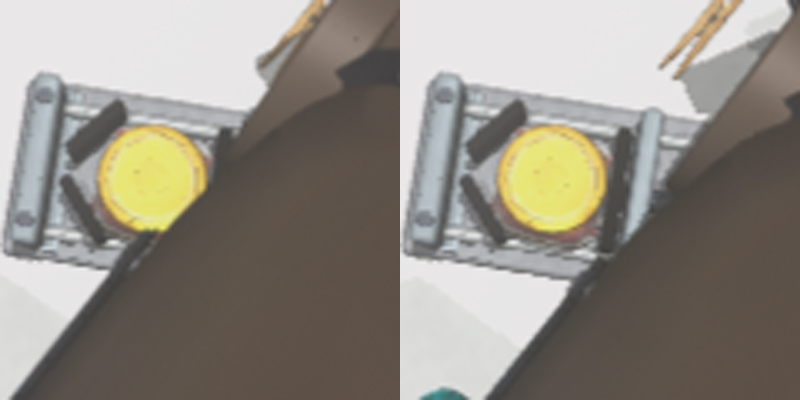

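>>> {"op": "arm_command", "data": {
  "rows": [
    [[-0.0023,-0.0066,0],0],
    [[-0.0021,-0.0066,0],0],
    [[-0.0019,-0.0067,0],0],
    [[-0.0017,-0.0067,0],0],
    [[-0.0015,-0.0068,0],0]
  ]
}}

```text
t: 15.85
eef_pos: [555.7, -356.1, 137.7]
tcp_rot: [3.139, -0.0, 1.982]
ft_force: [5.8, 8.1, 0.6]
opening: 0.19
grip_force: 30.0
```

```bash
cat >> h.py <<'E'
def lid(p):
    "lid centre and sliding jaw bar (grey) column edge, px"
    h=cv2.cvtColor(p[120:215,285:345],cv2.COLOR_RGB2HSV); m=((h[...,0]>18)&(h[...,0]<38)&(h[...,1]>110)).astype(np.uint8)
    n,l,s,c=cv2.connectedComponentsWithStats(m); i=1+s[1:,4].argmax(); print('lid',(c[i]+[285,120]).round(2),s[i,:5])
def look(dphi):
    a=np.radians(114.5)-dphi; force(a); p,_=viewer.read_camera('top'); lid(p); force(a)
E
python3 - <<'E'
from h import *
lid(cv2.imread('pics/t1.png')[...,::-1]); lid(cv2.imread('pics/t5.png')[...,::-1]); look(2.95)
a=np.radians(114.5)-2.95
crank(a,[a-.04*(i+1) for i in range(20)])
E
```

```text
lid [317.93 163.29] [ 17  28  32  32 716]
lid [315.36 163.51] [ 14  28  33  32 704]
15.85 [ 555.7 -356.1  137.7] tan 9.4 rad -3.3
lid [315.44 163.47] [ 14  28  33  32 696]
15.9 [ 555.6 -356.2  137.7] tan 8.6 rad -2.8
[[[-0.0017, -0.0091, -0.0], -0.0], [[-0.0014, -0.0092, -0.0], -0.0], [[-0.001, -0.0092, -0.0], -0.0], [[-0.0006, -0.0093, -0.0], -0.0], [[-0.0003, -0.0093, -0.0], -0.0]]
[[[0.0001, -0.0093, -0.0], -0.0], [[0.0005, -0.0093, -0.0], -0.0], [[0.0009, -0.0092, -0.0], -0.0], [[0.0012, -0.0092, -0.0], -0.0], [[0.0016, -0.0091, -0.0], -0.0]]
[[[0.002, -0.0091, -0.0], -0.0], [[0.0023, -0.009, -0.0], -0.0], [[0.0027, -0.0089, -0.0], -0.0], [[0.003, -0.0088, -0.0], -0.0], [[0.0034, -0.0086, -0.0], -0.0]]
[[[0.0037, -0.0085, -0.0], -0.0], [[0.0041, -0.0083, -0.0], -0.0], [[0.0044, -0.0082, -0.0], -0.0], [[0.0047, -0.008, -0.0], -0.0], [[0.005, -0.0078, -0.0], -0.0]]
```

Run:
```python
from h import *
p,_=snap('top','t6.png')
g=[cv2.cvtColor(cv2.imread(f'pics/t{i}.png'),cv2.COLOR_BGR2GRAY).astype(np.float32) for i in(1,5,6)]
# lid left edge t4/t5/t6
g4=cv2.cvtColor(cv2.imread('pics/t4.png'),cv2.COLOR_BGR2GRAY).astype(np.float32)
w=cv2.createHanningWindow((24,24),cv2.CV_32F)
sl=np.s_[150:174,292:316]
for a,n in((g4,'t4'),(g[1],'t5')): print(n,'->t6 lid',cv2.phaseCorrelate(a[sl],g[2][sl],w))
k=[cv2.resize(x[140:190,325:375],None,fx=8,fy=8,interpolation=cv2.INTER_CUBIC).clip(0,255) for x in (g[0],g[2])]
cv2.imwrite('pics/c6.png',np.hstack(k))
```

```text
t4 ->t6 lid ((0.03153909617870099, 0.24774893522837615), 1.1114386005534067)
t5 ->t6 lid ((0.37992602673939757, -0.5150693457326465), 0.28635209302107495)[ WARN:0@0.674] global loadsave.cpp:1063 imwrite_ Unsupported depth image for selected encoder is fallbacked to CV_8U.
```

View pics/c6.png

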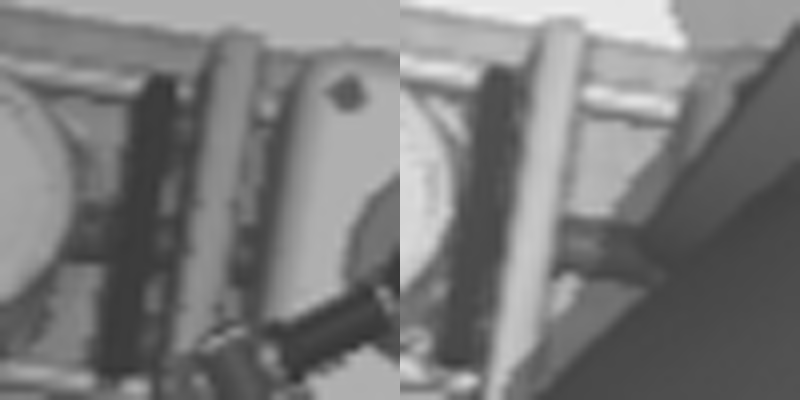

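>>> {"op": "arm_command", "data": {
  "rows": [
    [[-0.0009,-0.0045,0],0],
    [[-0.0008,-0.0046,0],0],
    [[-0.0006,-0.0046,0],0],
    [[-0.0005,-0.0046,0],0],
    [[-0.0003,-0.0046,0],0]
  ]
}}

```text
t: 16.45
eef_pos: [551.0, -359.2, 137.7]
tcp_rot: [3.138, 0.0, 1.982]
ft_force: [6.6, 5.7, 1.1]
opening: 0.191
grip_force: 30.0
```

Run:
```python
from h import *
look(3.05)
p,_=snap('top','t7.png')
def prof(f):
    g=cv2.cvtColor(cv2.imread(f),cv2.COLOR_BGR2GRAY).astype(np.float32)
    # straighten bed: rotate about (345,165) so pad/bar are vertical (tilt ~ 7 deg)
    best=None
    for ang in np.arange(3,13,.5):
        M=cv2.getRotationMatrix2D((340,160),-ang,8); M[:,2]+=np.array([300,200])-[340,160]
        r=cv2.warpAffine(g,M,(600,400),flags=cv2.INTER_CUBIC)[120:260].mean(0)
        e=np.abs(np.diff(r)).max()
        if best is None or e>best[0]: best=(e,ang,r)
    return best
for f in('t1','t6','t7'):
    e,a,r=prof(f'pics/{f}.png'); print(f,a,round(e,1)); d=np.gradient(cv2.GaussianBlur(r.reshape(1,-1),(0,0),3).ravel())
    print([(i,round(float(d[i]),1)) for i in range(1,599) if abs(d[i])>1.2 and abs(d[i])>=abs(d[i-1]) and abs(d[i])>abs(d[i+1])])
```

```text
16.45 [ 551.  -359.2  137.7] tan 8.5 rad -1.7
lid [315.4  163.46] [ 14  28  33  32 687]
16.5 [ 550.9 -359.3  137.7] tan 9.1 rad -2.8
t1 12.0 2.7
[(5, 1.5), (19, 1.3), (240, -2.2), (295, -1.2), (367, 2.4), (435, -1.4), (482, 1.3), (491, 1.3), (549, 1.3)]
t6 7.0 4.6
[(199, -1.5), (224, -3.9), (247, -2.3), (296, 3.2), (458, -1.2)]
t7 6.0 4.5
[(199, -1.5), (224, -3.9), (247, -2.4), (297, 3.3), (437, -1.8), (516, -1.7)]
```

Run:
```python
from h import *
for f in('t1','t5','t6','t7'):
    g=cv2.cvtColor(cv2.imread(f'pics/{f}.png'),cv2.COLOR_BGR2GRAY).astype(np.float32)
    M=cv2.getRotationMatrix2D((340,160),-7,8); M[:,2]+=np.array([300,200])-[340,160]
    w=cv2.warpAffine(g,M,(600,400),flags=cv2.INTER_CUBIC)
    for a,b in((110,160),(160,210)):
        r=w[a:b].mean(0); r=(r-r.min())/np.ptp(r); d=np.gradient(cv2.GaussianBlur(r.reshape(1,-1),(0,0),3).ravel())*100
        print(f,a,[(i,round(float(d[i]),1)) for i in range(120,420) if abs(d[i])>.7 and abs(d[i])>=abs(d[i-1]) and abs(d[i])>abs(d[i+1])])
```

```text
t1 110 [(223, -1.7), (246, 1.0), (328, -2.1), (361, 3.4), (379, -2.1), (399, 2.9)]
t1 160 [(243, -2.6), (261, 1.0), (277, 0.8), (302, -2.5), (351, 0.7), (385, 2.8)]
t5 110 [(200, -1.6), (244, -1.8), (263, -1.8), (297, 1.4), (308, 1.3), (323, 2.6), (360, -2.2), (378, 1.6)]
t5 160 [(200, -0.8), (224, -3.2), (249, -2.4), (306, 3.1), (346, -2.1), (364, 1.4), (390, -1.3), (406, -1.5)]
t6 110 [(199, -1.6), (244, -1.8), (263, -1.6), (297, 1.2), (318, 3.3), (358, -2.1), (376, 1.4)]
t6 160 [(199, -0.8), (224, -3.4), (249, -2.3), (303, 3.5), (344, -2.1), (361, 1.3)]
t7 110 [(199, -1.7), (245, -1.8), (263, -1.7), (316, 3.0), (353, -2.1), (371, 1.4)]
t7 160 [(199, -0.8), (224, -3.3), (249, -2.4), (301, 3.3), (339, -2.0), (357, 1.5)]
```

>>> {"op": "arm_command", "data": {
  "rows": [
    [[0,0,0],0],
    [[0,0,0],0],
    [[-0.01,0,0],-0.019],
    [[0,0,0],-0.0195],
    [[0,0,0],0]
  ],
  "claw": 0.28
}}

```text
t: 17.05
eef_pos: [550.4, -362.9, 137.5]
tcp_rot: [3.142, 0.0, 2.104]
ft_force: [0.1, -0.3, -0.7]
opening: 0.284
grip_force: 0.0
```

>>> {"op": "arm_command", "data": {
  "rows": [
    [[0,0,0],0],
    [[0,0,0],0],
    [[0,0,0],0],
    [[0,0,0],0],
    [[0,0,0],0]
  ],
  "claw": 0.1
}}

```text
t: 17.55
eef_pos: [551.3, -362.3, 137.7]
tcp_rot: [3.14, 0.001, 2.102]
ft_force: [6.4, 2.0, -0.9]
opening: 0.194
grip_force: 30.0
```

>>> {"op": "arm_command", "data": {
  "rows": [
    [[0.0293,0.004,0.0023],0],
    [[0.0286,0,0.007],0],
    [[0.0271,0,0.0115],0],
    [[0.0249,0,0.0156],0],
    [[0.0221,0,0.0194],0]
  ]
}}

```text
t: 18.05
eef_pos: [534.3, -333.1, 123.8]
tcp_rot: [3.141, 0.0, 2.103]
ft_force: [2.7, 0.1, 4.0]
opening: 0.191
grip_force: 30.0
```

>>> {"op": "arm_command", "data": {
  "rows": [
    [[0,0,0],0],
    [[0,0,0],0],
    [[0,0,0],0],
    [[0,0,0],0],
    [[0,0,0],0]
  ]
}}

```text
t: 18.55
eef_pos: [534.3, -333.3, 123.7]
tcp_rot: [-3.141, -0.001, 2.103]
ft_force: [2.5, 4.9, 4.1]
opening: 0.19
grip_force: 30.0
```

>>> {"op": "arm_command", "data": {
  "rows": [
    [[0,0,0],0],
    [[0,0,0],0],
    [[0,0,-0.1],0],
    [[0,0,-0.1],0],
    [[0.032,0,0],0]
  ],
  "claw": 0.3
}}

```text
t: 19.05
eef_pos: [531.2, -328.4, 176.4]
tcp_rot: [3.14, 0.004, 2.103]
ft_force: [-0.2, 0.7, -0.4]
opening: 0.299
grip_force: 0.0
```

>>> {"op": "arm_command", "data": {
  "rows": [
    [[0,0,0],0],
    [[0,0,0],0],
    [[0,0,0],0],
    [[0,0,0.04],0],
    [[0,0,0.04],0]
  ],
  "claw": 0.0
}}

```text
t: 19.55
eef_pos: [530.2, -326.7, 152.5]
tcp_rot: [-3.141, -0.001, 2.103]
ft_force: [-10.0, 18.1, 27.9]
opening: 0.007
grip_force: 15.0
```

>>> {"op": "arm_command", "data": {
  "rows": [
    [[0,0,0.02],0],
    [[0,0,0.02],0],
    [[0,0,0.02],0],
    [[0,0,0.02],0],
    [[0,0,0],0]
  ]
}}

```text
t: 20.05
eef_pos: [530.1, -326.4, 132.4]
tcp_rot: [-3.141, -0.001, 2.104]
ft_force: [-0.0, -0.6, -0.5]
opening: 0.003
grip_force: 0.0
```

>>> {"op": "arm_command", "data": {
  "rows": [
    [[0,0,0.012],0],
    [[0,0,0.012],0],
    [[0,0,0.012],0],
    [[0,0,0.008],0],
    [[0,0,0],0]
  ]
}}

```text
t: 20.55
eef_pos: [530.4, -327.0, 122.2]
tcp_rot: [-3.141, -0.0, 2.103]
ft_force: [0.5, -1.5, 0.3]
opening: 0.001
grip_force: 0.0
```

>>> {"op": "arm_command", "data": {
  "rows": [
    [[0.008,0,0.006],0],
    [[0.008,0,0.006],0],
    [[0,0,0.004],0],
    [[0,0,0.004],0],
    [[0,0,0],0]
  ]
}}

```text
t: 21.05
eef_pos: [528.7, -323.4, 118.8]
tcp_rot: [3.141, 0.001, 2.103]
ft_force: [-1.1, 1.8, 10.0]
opening: 0.006
grip_force: 5.3
```

>>> {"op": "arm_command", "data": {
  "rows": [
    [[0,0,-0.15],0],
    [[0,0,-0.15],0],
    [[0,-0.18,-0.05],0],
    [[0,-0.19,0],0],
    [[0,-0.19,0],0]
  ]
}}

```text
t: 21.55
eef_pos: [406.6, -394.8, 205.8]
tcp_rot: [3.141, 0.001, 2.104]
ft_force: [0.9, -1.0, 0.0]
opening: 0.004
grip_force: 0.0
```

>>> {"op": "arm_command", "data": {
  "rows": [
    [[-0.1,-0.15,0],0],
    [[-0.1,-0.15,0],0],
    [[-0.1,-0.15,0],0],
    [[-0.1,-0.15,0],0],
    [[-0.1,-0.15,0],0]
  ]
}}

```text
t: 22.05
eef_pos: [308.6, -598.8, 205.2]
tcp_rot: [3.142, -0.0, 2.103]
ft_force: [1.3, 0.1, -0.5]
opening: 0.002
grip_force: 0.0
```

Run:
```python
from h import *
print(state()['eef_pos'],state()['t'])
b,d=snap('top','t8.png')
for l in('handle_hinge','handle_grip','crank_axis'):
    for r in models.mark_of('top',l)[:1]: print(l,np.round(r['position'],1),round(r['confidence'],2))
lid(b)
t1=cv2.imread('pics/t1.png')
cv2.imwrite('pics/c8.png',np.hstack([cv2.resize(q[125:215,290:410],(400,300),interpolation=cv2.INTER_CUBIC) for q in(t1,b[...,::-1])]))
```

```text
[ 308.58172662 -598.79112833  205.20454113] 22.05
handle_hinge [ 556.7 -361.1  106.6] 0.56
handle_grip [ 526.1 -324.4  114.9] 0.73
crank_axis [ 523.6 -310.6  107.2] 0.98
lid [315.22 163.12] [ 14  28  33  32 717]
```

View pics/c8.png

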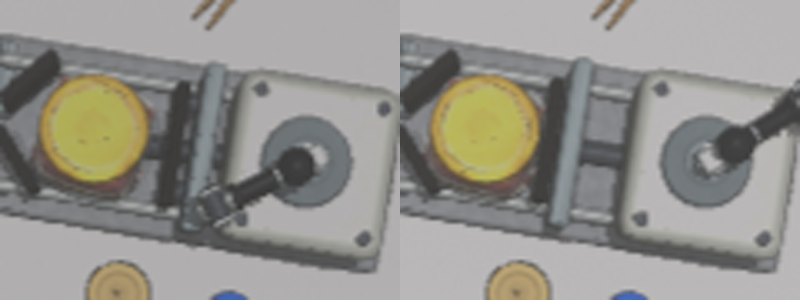

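The handle lies folded, with the knob at crop (735,143) over the boss. The pad rests on the jar at (553,140). I'll measure the pad spring's compression against the first picture.

Run:
```python
from h import *
for f in('t1','t8'):
    g=cv2.cvtColor(cv2.imread(f'pics/{f}.png'),cv2.COLOR_BGR2GRAY).astype(np.float32)
    for ang in(-7,-9):
      M=cv2.getRotationMatrix2D((340,160),ang,8); M[:,2]+=np.array([300,200])-[340,160]
      w=cv2.warpAffine(g,M,(600,400),flags=cv2.INTER_CUBIC)
      for a,b in((120,150),(150,180),(180,210),(210,240)):
        r=w[a:b].mean(0); d=np.gradient(cv2.GaussianBlur(r.reshape(1,-1),(0,0),3).ravel())
        print(f,ang,a,[(i,round(float(d[i]),1)) for i in range(180,480) if abs(d[i])>1.3 and abs(d[i])>=abs(d[i-1]) and abs(d[i])>abs(d[i+1])])
```

```text
t1 -7 120 [(223, -2.3), (327, -2.8), (361, 4.7), (379, -3.2), (397, 3.6), (439, -2.0)]
t1 -7 150 [(237, -2.6), (254, 1.6), (307, -4.1), (358, 1.3), (389, 3.5), (428, -2.9), (443, 2.3), (459, -3.4)]
t1 -7 180 [(245, -3.4), (267, 1.4), (276, 1.3), (296, -3.4), (381, 3.5), (417, -2.0), (442, -2.0), (471, 3.1)]
t1 -7 210 [(245, -3.3), (294, -2.9), (334, 2.4), (353, -1.4), (371, 3.8), (412, -2.4), (438, -2.9), (463, 3.2)]
t1 -9 120 [(227, -2.4), (330, -2.8), (363, 4.7), (382, -3.1), (401, 3.4), (442, -2.3), (457, 1.4)]
t1 -9 150 [(240, -2.8), (256, 1.8), (308, -4.0), (360, 1.3), (391, 3.3), (430, -2.5), (445, 2.2), (461, -3.4)]
t1 -9 180 [(246, -3.4), (267, 1.3), (276, 1.4), (296, -3.4), (382, 3.4), (419, -1.8), (440, -1.4), (473, 3.1)]
t1 -9 210 [(243, -3.3), (293, -2.8), (333, 2.2), (371, 3.7), (412, -2.5), (438, -3.0), (464, 3.2)]
t8 -7 120 [(201, -2.4), (242, -2.1), (260, -1.4), (316, 3.0), (353, -2.1), (370, 2.1)]
t8 -7 150 [(218, -3.1), (248, -3.7), (305, 4.2), (346, -2.6), (460, -3.5)]
t8 -7 180 [(198, -1.8), (226, -3.9), (247, -1.7), (296, 3.5), (336, -2.6), (355, 1.9), (440, -2.6), (471, 3.3)]
t8 -7 210 [(197, -1.6), (225, -5.3), (289, 3.8), (329, -2.1), (345, 1.7), (436, -3.3), (463, 3.3)]
t8 -9 120 [(205, -2.3), (244, -2.5), (262, -1.3), (319, 2.9), (355, -1.9), (372, 1.8)]
t8 -9 150 [(220, -3.3), (250, -3.6), (306, 4.1), (348, -2.6), (461, -3.6)]
t8 -9 180 [(198, -2.0), (226, -4.1), (247, -1.7), (296, 3.4), (337, -2.5), (355, 1.9), (440, -2.1), (473, 3.2)]
t8 -9 210 [(196, -1.3), (224, -5.4), (288, 3.7), (329, -2.1), (345, 1.6), (436, -3.4), (464, 3.2)]
```

```bash
python3 -c "
from h import *
print(env.job_done())"
```

```text
the job is handed in; nothing more can be done
None
```

The jar is clamped at roughly 25–30 N (estimated from the drag at the knob, crank angle and spring compression, not read directly), the handle is folded flat on the arm, and the job is handed in at about 22 s, with no pass or fail reported back.

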